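# Nest a steel channel offcut, flipped, into a taped pair

### The arm

A 7-joint arm with a two-finger parallel gripper is mounted at the origin on a cart in front of the work surface, level with it; the furniture and walls round the work are solid. World frame = base frame: x ahead of the robot, y to its left, z up, the work surface at z = 0. Lengths are in m, angles in rad, forces in N, time in s.
With the tool pointing down it reaches from about 0.4 to 0.85 m from the base axis. Payload 4.5 kg.
Tool frame: the origin (TCP) lies midway between the tips of the shut fingers; the grasp point (between the pads) lies arm.grasp_offset behind it (arm.grasp_offset is the distance from the TCP to the grasp point, in m); z points along the fingers, y is the line along which they close (so a half turn about z gives the same grasp; the last joint's range is limited). The gripper opens to 85 mm and grips with 20 to 120 N. Pads are 22 mm wide; open, the fingers measure 114 mm over their backs; the gripper's body (76 mm by 85 mm) begins 54 mm behind the grasp point. The pads swing forward as they close: fully open they stand 13 mm farther back than shut.
Start: joints at [-1.212, 0.689, -0.195, 1.565, 0.157, 0.902, -0.215], TCP at [0.199, 0.592, 0.231] pointing down, gripper open.
Joint ranges: [-3.01, 3.01], [-0.46, 2.08], [-1.47, 1.51], [0.13, 2.56], [-1, 4.14], [0.04, 2.09], [-2.66, 2.66]. Speed limits (rad/s): [2.57, 2.57, 3.14, 3.14, 3.14, 3.14, 3.14].

### API

Orientations are given as a unit quaternion [w, x, y, z].
In Python, from bench import arm gives the robot as it stands.
- The arm moves only by the tool move_arm, never from a script. Its argument "increments" is a list of rows, each a list of 7 numbers: the shift along the world's x, y, z in mm, then the turn, a rotation vector about the world's x, y, z in degrees, then the finger opening in mm, from 0 to 85.4. In form: [[tx, ty, tz, rx, ry, rz, jaw], ...]. A call has 1 to 10 rows; each row shifts and turns the commanded pose from where the row before left it; what a row does not reach is not made up. A row lasts 1/10 s, in which the tool goes at most 50 mm and 8.59 degrees, less where a joint would pass 70% of its speed; a pose out of reach is approached as far as the arm can. A call is refused whole if a number of a shift passes 50 or a number of a turn 8.59, either way. A call with a gripper value outside its range is refused whole. The fingers move at their own pace and stop on an object; "newtons" is the grip in N (left out, the last holds). Time passes only in rows, so rows that do not move let the fingers close. It gives the time, the measured TCP pose, the force, the opening and the grip force at its end, in the units of the state.
- arm.get_state(): the state, without advancing time (a new reading comes with each control period).
- arm.read_camera(name): name is "side" or "top" or "wrist"; returns a dict with "frame" (480x640x3 uint8, red, green, blue), "camera_matrix" (3x3 intrinsics, pixels), "cam_to_world" (4x4, takes a point from camera to world coordinates). Camera axes: x right, y up, looking along -z (the intrinsics and any distortion apply to the point x, -y, -z); pixel columns grow to the right and rows downward; lengths in m; the calibration is good to about 2 mm. A picture is of the moment at which its call begins. There is no depth.
- arm.sign_off(): hands the job in; it is judged then, once.
The state is a dict: "t": time; "joint_positions": joint angles; "joint_velocities": joint speeds; "joint_torque": joint torques, N m; "ee_pos": TCP position; "tcp_rot": TCP orientation; "force": force on the tool from outside, world axes, zero at the start; "wrist_torque": the same for the moment, N m; "grip_width": opening from 0.0 (shut) to 1.0 (fully open); "grasp_force": force on a finger pad.
Only numpy, scipy, OpenCV 4.12 (cv2) and the standard library are available. Lean on these libraries where they do the work, as an engineer would, in place of code of your own. Each camera call takes 0.05 s, during which the arm holds its last target. There are 200 camera calls.

### The job

Pack the frame-making offcuts compactly: of the three loose steel pieces, take the U-channel that is as long as the taped pair of channels and nest it into the pair, legs down as it already lies, with one leg down in each of the pair's two open channels, level and with its ends roughly flush with the pair's. Leave the short channel and the L-shaped angle where they lie, do not shove the pair about, and let go.

Things in the scene. Friction and masses are not known exactly. Their poses are not given: they have to be found in the camera images.
- long_channel_mid (a point): Piece to move: dark steel U-channel lying legs down (closed web on top), 120 mm long, 50 mm wide over the legs, 48 mm high, walls 4 mm, 0.18 kg, open at both ends. Point: its centre, 24 mm over its underside; x along its length, y from leg to leg, z up. Grip it from above across the 50 mm width, by the top 15 to 20 mm of its legs.
- pair_mid (a point): Taped pair: two shallow dark steel U-channels joined side by side, open side up; 120 mm long, 128 mm wide, 30 mm high, walls 4 mm, 0.4 kg, loose; Two troughs 56 mm wide inside, open at the ends, floors 4 mm above the table; double middle wall 8 mm thick. Point: centre of the pair, 15 mm over its underside; x along its length, y across the troughs. Nested, the long channel's top is 52 mm above the table.
- short_channel_mid (a point): Bystander offcut: the same U-channel section, legs down, but only 70 mm long (50 mm wide, 48 mm high). Point at its centre, half-way up; x along its length, z up. Stays where it is.
- angle_mid (a point): Bystander offcut: dark steel L-angle 120 mm long, one leg flat on the table (50 mm wide), the other upright along the flat leg's +y edge (48 mm high), walls 4 mm. Point over the middle of the flat leg, 24 mm up; x along its length, z up. Stays where it is.
Things that resemble listed ones, but are neither listed nor needed, are in the scene too. Leave any red look-alike of the part that bears long_channel_mid alone.

How it is judged:
At the end, for the whole second after the job is handed in: Long channel nested legs down in the pair: upright within 5.5 degrees, a leg on each trough floor (centre 8 to 18 mm above the pair's centre), within 16 mm of central across the pair and 18 mm along it, parallel within 12 degrees; the pair flat on the table (x of long_channel_mid in the frame of pair_mid between -0.018 and 0.018 m and y of long_channel_mid in the frame of pair_mid between -0.016 and 0.016 m and z of long_channel_mid in the frame of pair_mid between 0.008 and 0.018 m and angle between the x axis of long_channel_mid and the x axis of pair_mid, either way round below 0.21 rad and angle between each of long_channel_mid, pair_mid's own z axis and vertical below 0.1 rad and height (world z) of pair_mid below 0.02 m); the robot touches nothing.
It fails at once if the short channel was moved more than 30 mm (distance of short_channel_mid from where it was at the start of the episode above 0.03 m).
It fails at once if the L-angle was moved more than 30 mm (distance of angle_mid from where it was at the start of the episode above 0.03 m).
It fails at once if the pair was shoved more than 40 mm (distance of pair_mid from where it was at the start of the episode above 0.04 m).
It also fails if it takes over 38 s, if anything falls off the work surface, if the arm or the gripper's body presses on something with over 40 N, if the wrist force passes 120 N, or if a joint passes its speed limit or range.

## Working session

There is one attempt and no reset: what is moved stays moved. The work goes in short steps, Python scripts to look and compute and a tool call to move; the robot and the scene stay as the last step left them, time stands still between calls to the robot, and variables do not carry over. Pictures are saved under pics/ and viewed, at most 10 in all, crops included, and the job is handed in when it is done.

Besides the shell and the picture viewer there is one more tool, called as a command line: name --pt "numbers of a row" for each row, then --argument value for the rest. move_arm: Moves the arm, as the interface text tells. Its arguments: {"type":"object","properties":{"increments":{"type":"array","items":{"type":"array","items":{"type":"number"}}},"newtons":{"type":"number"}},"required":["increments"]}

```bash
mkdir -p pics; ls; cat > h.py <<'E'
import numpy as np, cv2
from bench import arm
def shot(n,f=None):
    c=arm.read_camera(n)
    if f: cv2.imwrite(f,c["frame"][:,:,::-1])
    return c
def px2w(c,uv,z):
    K=c["camera_matrix"];T=c["cam_to_world"]
    uv=np.atleast_2d(np.array(uv,float))
    d=np.c_[(uv[:,0]-K[0,2])/K[0,0],-(uv[:,1]-K[1,2])/K[1,1],-np.ones(len(uv))]@T[:3,:3].T
    o=T[:3,3]; s=(z-o[2])/d[:,2]
    return o+d*s[:,None]
def w2px(c,P):
    K=c["camera_matrix"];T=c["cam_to_world"]
    q=(np.atleast_2d(P)-T[:3,3])@T[:3,:3]
    return np.c_[K[0,2]+K[0,0]*q[:,0]/-q[:,2],K[1,2]+K[1,1]*-q[:,1]/-q[:,2]]
E
python3 - <<'E'
from h import *
a=shot("top","pics/top.png");b=shot("side","pics/side.png")
for c in(a,b):print({k:np.round(v,3).tolist() for k,v in c.items() if k!="frame"}, c.keys())
print(arm.get_state(),arm.grasp_offset)
E
```

```text
pics
{'camera_matrix': [[445.767, 0.0, 316.745], [0.0, 445.767, 239.166], [0.0, 0.0, 1.0]], 'cam_to_world': [[0.103, 0.974, -0.202, 0.328], [-0.995, 0.1, -0.022, -0.094], [-0.001, 0.203, 0.979, 0.96], [0.0, 0.0, 0.0, 1.0]]} dict_keys(['frame', 'camera_matrix', 'cam_to_world'])
{'camera_matrix': [[533.801, 0.0, 315.243], [0.0, 533.801, 233.506], [0.0, 0.0, 1.0]], 'cam_to_world': [[0.919, 0.136, -0.369, 0.14], [-0.393, 0.349, -0.85, -1.005], [0.013, 0.927, 0.375, 0.474], [0.0, 0.0, 0.0, 1.0]]} dict_keys(['frame', 'camera_matrix', 'cam_to_world'])
{'t': 0.1, 'joint_positions': array([-1.21219695,  0.68993118, -0.19451747,  1.5662461 ,  0.15730843,
        0.90250025, -0.21511919]), 'joint_velocities': array([ 0.00167064, -0.00322954,  0.0006321 , -0.00265525,  0.00111181,
        0.00057652, -0.00205165]), 'joint_torque': array([-3.55447395e-03, -5.40609598e+01, -1.27174079e+00, -1.58987403e+01,
        9.31645132e-03,  4.47571365e-03, -4.06614603e-06]), 'ee_pos': array([0.19930727, 0.59174834, 0.23054318]), 'tcp_rot': array([-7.28376779e-05,  1.61656588e-01,  9.86846711e-01, -8.43399116e-04]), 'force': array([0.56346899, 0.10671341, 0.71389535]), 'wrist_torque': array([-0.0264005 , -0.04640842,  0.00689404]), 'grasp_force': 0.0, 'grip_width': 1.0022912240774544} 0.0187
```

View pics/top.png

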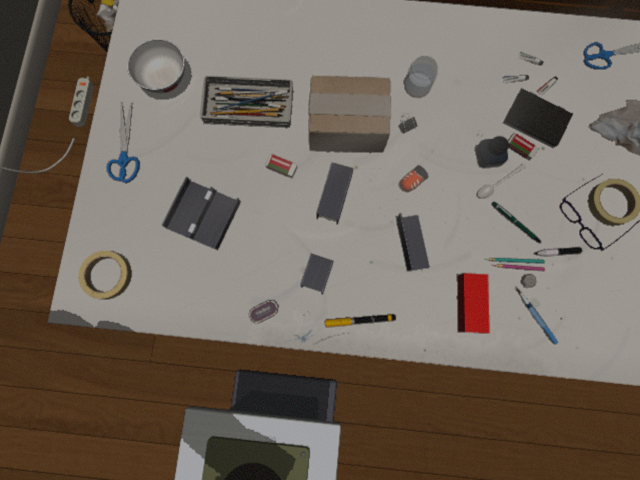

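View pics/side.png

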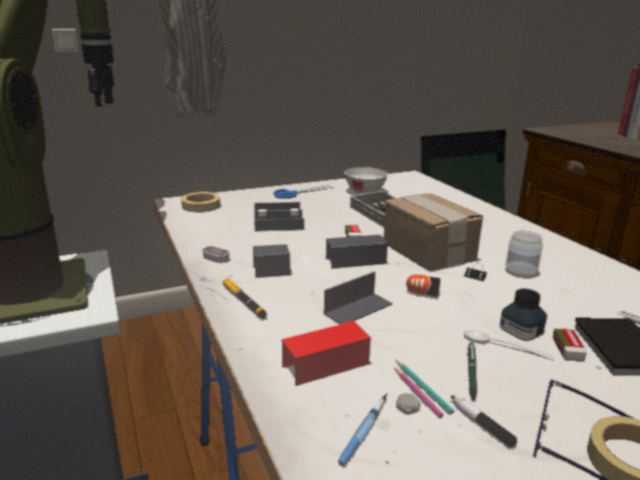

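The top view shows the dark pieces: at (335,193) an elongated closed web, which is the long channel. At (318,273) is the short channel and at (413,242) the L-angle, whose upright wall shows in the side view at (350,290). The pair with tape is at (201,213), and the red look-alike is at (475,303). The long channel is (335,193). I'll confirm it in a crop and fit the box silhouettes.

```bash
cat > fit.py <<'E'
from h import *
from scipy.optimize import minimize
def mask(c,seed,r=45,th=95):
    g=cv2.cvtColor(c["frame"],cv2.COLOR_RGB2GRAY)
    m=(g<th).astype(np.uint8); roi=np.zeros_like(m); cv2.circle(roi,seed,r,1,-1)
    m=cv2.morphologyEx(m*roi,cv2.MORPH_CLOSE,np.ones((5,5),np.uint8))
    n,l,s,_=cv2.connectedComponentsWithStats(m)
    k=1+np.argmax(s[1:,4]); return (l==k).astype(np.uint8)
def fit(cs,ms,dims,p0):
    L,W,H=dims
    B=np.array([[i*L/2,j*W/2,k] for i in(-1,1) for j in(-1,1) for k in(0,H)])
    def cost(p):
        a=p[2];R=np.array([[np.cos(a),-np.sin(a),0],[np.sin(a),np.cos(a),0],[0,0,1]])
        P=B@R.T+[p[0],p[1],0]; e=0
        for c,m in zip(cs,ms):
            h=cv2.convexHull((w2px(c,P)*64).astype(np.int32))  # antialiased, 4x upsampled
            big=np.zeros((1920,2560),np.uint8); cv2.fillConvexPoly(big,h//16,255)
            s=cv2.resize(big,(640,480),interpolation=cv2.INTER_AREA)/255.
            e+=np.abs(s-m).sum()/m.sum()
        return e
    best=None
    for da in(0,.2,-.2):
        x0=np.array(p0)+[0,0,da]
        S=np.vstack([x0]+[x0+v for v in([.015,0,0],[0,.015,0],[0,0,.15])])
        r=minimize(cost,x0,method="Nelder-Mead",options=dict(initial_simplex=S,xatol=1e-4,fatol=1e-4,maxiter=120))
        if best is None or r.fun<best.fun: best=r
    return best
E
python3 - <<'E'
from fit import *
a=shot("top");b=shot("side")
cv2.imwrite("pics/crop.png",cv2.resize(a["frame"][150:310,160:440,::-1],None,fx=2.8,fy=2.8,interpolation=cv2.INTER_CUBIC))
for n,st,ss,d,z in[("long",(335,193),(356,250),(.12,.05,.048),.048),("short",(318,273),(271,261),(.07,.05,.048),.048),("pair",(201,213),(278,216),(.12,.128,.03),.03)]:
    ma=mask(a,st);mb=mask(b,ss)
    p=px2w(a,st,z)[0]
    # axis angle from minAreaRect
    box=cv2.boxPoints(cv2.minAreaRect(cv2.findContours(ma,0,1)[0][0]))
    w=px2w(a,box,z); e=[w[1]-w[0],w[2]-w[1]]; ls=[np.linalg.norm(v) for v in e]
    v=e[int(np.argmax(ls))]
    ang=np.arctan2(v[1],v[0]); print(n,ma.sum(),mb.sum(),np.round(ls,3),np.round(p,3),round(ang,2))
    for A in ([ang,ang+np.pi/2] if n=="pair" else [ang]):
        for cs,ms in(([a],[ma]),([a,b],[ma,mb])):
            r=fit(cs,ms,d,[p[0],p[1],A]); print(len(cs),np.round(r.x,4),round(r.fun,3))
E
```

```text
long 1300 2297 [0.13  0.051] [ 0.62  -0.102  0.048] -0.18
1 [ 0.6256 -0.1022 -0.1782] 0.093
2 [ 0.6294 -0.1025 -0.1805] 0.48
short 795 895 [0.071 0.049] [ 0.445 -0.083  0.048] -0.21
1 [ 0.4464 -0.0818 -0.2156] 0.115
2 [ 0.446  -0.0814 -0.2624] 0.439
pair 3264 1127 [0.122 0.141] [0.551 0.182 0.03 ] -1.88
1 [ 0.5546  0.1834 -1.9084] 0.147
2 [ 0.5545  0.1806 -1.9072] 0.465
1 [ 0.5533  0.1834 -0.2958] 0.063
2 [ 0.5531  0.1836 -0.3017] 0.336
```

View pics/crop.png

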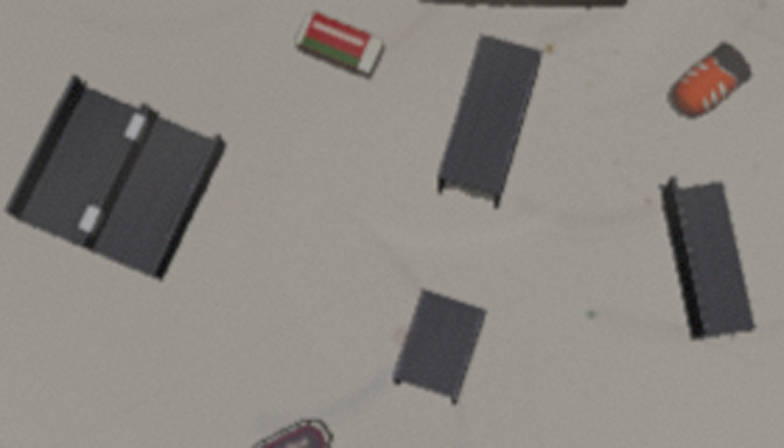

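The crop confirms the target. The long channel is at crop (490,120), with leg ends showing at (440,185) and (497,200) and a length of about 0.12 m. It fits at (0.627,-0.102), yaw -0.18. The pair fits at (0.553,0.183), yaw -0.30. Both are within reach, so I'm moving over the channel.

move_arm --pt "25 -41 0 0 0 0.8 85" --pt "25 -41 0 0 0 0.8 85" --pt "25 -41 0 0 0 0.8 85" --pt "25 -41 0 0 0 0.8 85" --pt "25 -41 0 0 0 0.8 85" --pt "25 -41 0 0 0 0.8 85" --pt "25 -41 0 0 0 0.8 85" --pt "25 -41 0 0 0 0.8 85" --pt "25 -41 0 0 0 0.8 85" --pt "25 -41 0 0 0 0.8 85"

```text
t: 1.2
ee_pos: [0.4502, 0.1806, 0.2314]
tcp_rot: [0.0, 0.092, 0.996, 0.0]
force: [0.4, 0.1, -0.8]
grip_width: 0.995
grasp_force: 0.0
```

```bash
python3 - <<'E'
from fit import *
c=shot("wrist","pics/w1.png")
a=shot("top")
print(np.round(c["cam_to_world"],3).tolist(),c["camera_matrix"].tolist())
w=px2w(a,[(332.1,162.9),(353.2,168.6),(338.6,220.7),(317.5,215)],.048);print(np.round(w,4),w.mean(0))
print(w2px(c,[[.5535,.1834,.03]]))
E
```

```text
[[0.182, -0.95, -0.254, 0.386], [0.983, 0.176, 0.047, 0.192], [0.001, -0.258, 0.966, 0.374], [0.0, 0.0, 0.0, 1.0]] [[381.9625729975526, 0.0, 319.0729689383888], [0.0, 381.9625729975526, 235.6743365424327], [0.0, 0.0, 1.0]]
[[ 0.6867 -0.089   0.048 ]
 [ 0.6783 -0.1356  0.048 ]
 [ 0.5596 -0.115   0.048 ]
 [ 0.5674 -0.0695  0.048 ]] [ 0.62302722 -0.10225462  0.048     ]
[[341.20016812 308.56665496]]
```

View pics/w1.png

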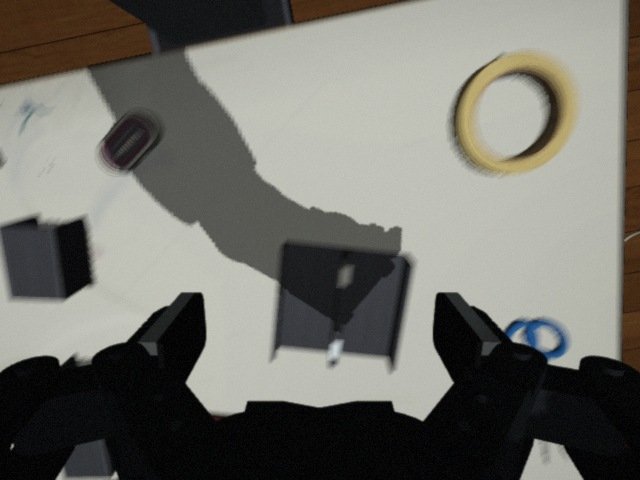

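The wrist view shows the pair at (340,305), which agrees with the projection of my fit at (341,309). Continuing over the channel.

move_arm --pt "25 -40 0 0 0 0 85" --pt "25 -40 0 0 0 0 85" --pt "25 -40 0 0 0 0 85" --pt "25 -40 0 0 0 0 85" --pt "25 -40 0 0 0 0.5 85" --pt "25 -40 -10 0 0 0 85" --pt "25 -42 -30 0 0 0 85" --pt "0 0 -30 0 0 0 85" --pt "0 0 0 0 0 0 85" --pt "0 0 0 0 0 0 85"

```text
t: 2.3
ee_pos: [0.6208, -0.0924, 0.1652]
tcp_rot: [-0.001, 0.087, 0.996, 0.001]
force: [0.4, 0.7, 0.4]
grip_width: 0.996
grasp_force: 0.0
```

```bash
python3 - <<'E'
from fit import *
c=shot("wrist")
s=arm.get_state();print(s["ee_pos"],s["tcp_rot"])
im=c["frame"].copy()
for x,col in((.6255,(255,0,0)),):
    a=-.175;R=np.array([[np.cos(a),-np.sin(a)],[np.sin(a),np.cos(a)]])
    P=np.array([[.06,.025],[.06,-.025],[-.06,-.025],[-.06,.025]])@R.T+[x,-.102]
    q=w2px(c,np.c_[P,[.048]*4]).astype(np.int32);cv2.polylines(im,[q],True,col,1)
cv2.imwrite("pics/w2.png",im[:,:,::-1])
E
```

```text
[ 0.6216893  -0.09210723  0.16632631] [5.24499298e-04 8.68575618e-02 9.96220316e-01 7.55295683e-04]
```

View pics/w2.png

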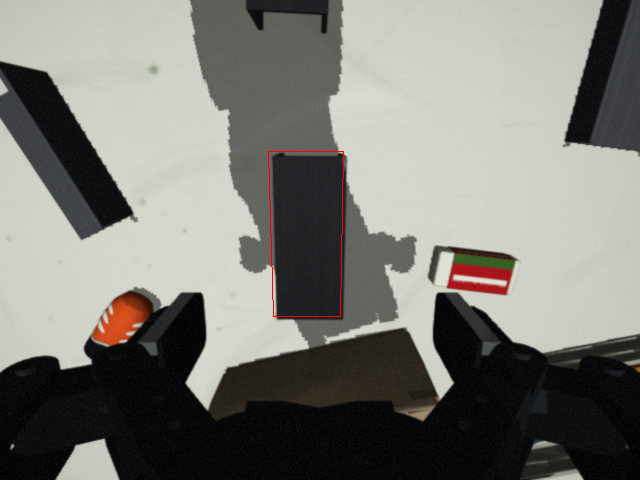

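The predicted outline (red) overlays the channel (273–346, 152–318) to about 2 px. Descending to grip.

move_arm --pt "4 -10 0 0 0 0 85" --pt "0 0 -30 0 0 0 85" --pt "0 0 -40 0 0 0 85" --pt "0 0 -35 0 0 0 85" --pt "0 0 -25 0 0 0 85" --pt "0 0 -12 0 0 0 85" --pt "0 0 0 0 0 0 85" --newtons 50

```text
t: 3.05
ee_pos: [0.6251, -0.1042, 0.0228]
tcp_rot: [-0.0, 0.088, 0.996, -0.0]
force: [0.0, -0.2, 0.8]
grip_width: 0.992
grasp_force: 0.0
```

move_arm --pt "0 1 1 0 0 0 60" --pt "0 0 0 0 0 0 40" --pt "0 0 0 0 0 0 40" --pt "0 0 0 0 0 0 40" --pt "0 0 0 0 0 0 40" --pt "0 0 0 0 0 0 40" --newtons 50

```text
t: 3.65
ee_pos: [0.627, -0.1028, 0.0264]
tcp_rot: [0.002, 0.088, 0.996, 0.0]
force: [-0.9, 0.7, 7.4]
grip_width: 0.572
grasp_force: 53.5
```

move_arm --pt "0 0 20 0 0 0 40" --pt "0 0 35 0 0 0 40" --pt "0 0 35 0 0 0 40" --pt "0 0 30 0 0 0 40" --pt "0 0 0 0 0 0 40" --pt "0 0 0 0 0 0 40"

```text
t: 4.25
ee_pos: [0.6253, -0.1035, 0.145]
tcp_rot: [0.001, 0.088, 0.996, -0.0]
force: [-0.0, 0.2, -2.4]
grip_width: 0.572
grasp_force: 52.6
```

```bash
python3 - <<'E'
from fit import *
s=arm.get_state();print(s["ee_pos"],s["tcp_rot"],s["force"],s["grip_width"])
a=shot("side");b=shot("wrist")
p=w2px(a,[s["ee_pos"]])[0].astype(int);print(p)
x,y=max(p[0]-90,0),max(p[1]-80,0)
A=cv2.resize(a["frame"][y:y+140,x:x+180],(400,311)); B=cv2.resize(b["frame"],(400,300))
cv2.imwrite("pics/held.png",np.hstack([A[:300],B])[:,:,::-1])
E
```

```text
[ 0.62529828 -0.10353084  0.1449947 ] [ 6.39567315e-04  8.81693726e-02  9.96105282e-01 -1.40695495e-04] [-0.01799523  0.18750014 -2.37373088] 0.5716744380791204
[358 195]
```

View pics/held.png

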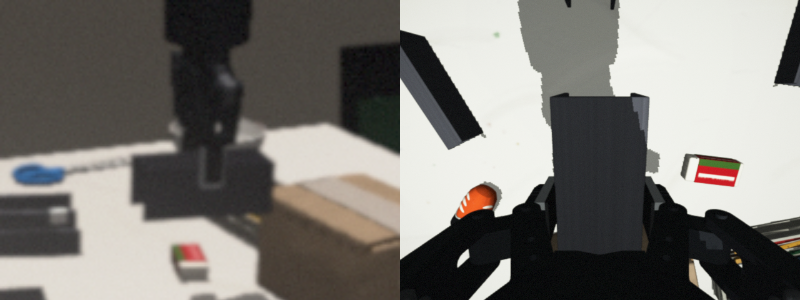

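The channel is held level at mid-length. I'll measure its offset along the gripper while carrying it.

move_arm --pt "0 15 0 0 0 0 40" --pt "-7 35 0 0 0 -1 40" --pt "-9 40 0 0 0 -1 40" --pt "-10 40 0 0 0 -1 40" --pt "-10 40 0 0 0 -1 40" --pt "-10 40 0 0 0 -1 40" --pt "-10 35 0 0 0 -1 40" --pt "-10 25 0 0 0 -1 40" --pt "-6 16 0 0 0 0 40" --pt "0 0 0 0 0 0 40"

```text
t: 5.35
ee_pos: [0.5505, 0.1882, 0.1433]
tcp_rot: [-0.002, 0.145, 0.989, 0.001]
force: [-0.4, -0.1, -2.3]
grip_width: 0.578
grasp_force: 52.5
```

move_arm --pt "0 0 0 0 0 0 40" --pt "0 0 0 0 0 0 40"

```text
t: 5.55
ee_pos: [0.5535, 0.1811, 0.1437]
tcp_rot: [-0.0, 0.15, 0.989, -0.001]
force: [0.4, -0.2, -1.0]
grip_width: 0.576
grasp_force: 52.5
```

```bash
python3 - <<'E'
from fit import *
s=arm.get_state();print(s["ee_pos"],s["tcp_rot"],s["force"])
b=shot("wrist");t=shot("top")
e=s["ee_pos"]; zt=e[2]+.0216
im=b["frame"].copy()
def rect(c,im,x,y,a,L,W,z,col):
    R=np.array([[np.cos(a),-np.sin(a)],[np.sin(a),np.cos(a)]])
    P=np.array([[L,W],[L,-W],[-L,-W],[-L,W]])/2@R.T+[x,y]
    cv2.polylines(im,[w2px(c,np.c_[P,[z]*4]).astype(np.int32)],True,col,1)
a=2*np.arctan2(s["tcp_rot"][2],s["tcp_rot"][1])-np.pi
print("yaw",a)
rect(b,im,e[0],e[1],a,.12,.05,zt,(255,0,0)); rect(b,im,.5535,.1834,-.3,.12,.128,.03,(0,255,0))
i2=t["frame"].copy();rect(t,i2,e[0],e[1],a,.12,.05,zt,(255,0,0)); rect(t,i2,.5535,.1834,-.3,.12,.128,.03,(0,255,0))
cv2.imwrite("pics/over.png",np.hstack([cv2.resize(im,(440,330)),cv2.resize(i2[140:290,120:280],(352,330))])[:,:,::-1])
E
```

```text
[0.55347475 0.18105574 0.14368998] [-1.29015397e-04  1.49682412e-01  9.88733814e-01 -7.77616128e-04] [ 0.4394129  -0.20871378 -0.9989723 ]
yaw -0.3004942110830058
```

View pics/over.png

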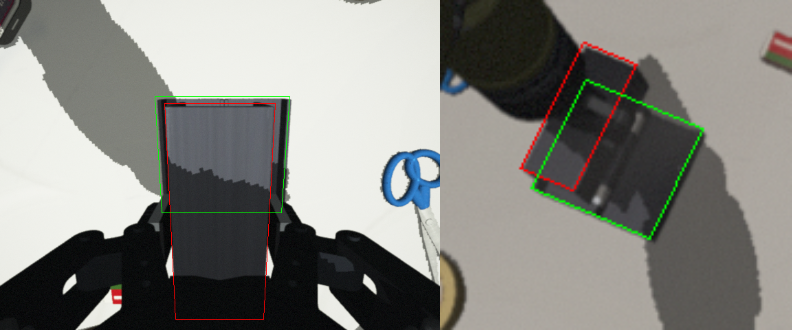

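The predicted outlines agree with the held channel and the pair in both views to about 2 mm. The channel is central, so I'm lowering it.

move_arm --pt "-1 2 -20 0 0 0 40" --pt "0 0 -30 0 0 0 40" --pt "0 0 -25 0 0 0 40" --pt "0 0 -18 0 0 0 40" --pt "0 0 -10 0 0 0 40" --pt "0 0 -5 0 0 0 40" --pt "0 0 -2 0 0 0 40" --pt "0 0 0 0 0 0 40" --pt "0 0 0 0 0 0 40"

```text
t: 6.55
ee_pos: [0.5528, 0.185, 0.035]
tcp_rot: [0.001, 0.149, 0.989, 0.0]
force: [-0.2, -0.4, -2.7]
grip_width: 0.575
grasp_force: 52.5
```

move_arm --pt "0 0 -2 0 0 0 40" --pt "0 0 -1 0 0 0 40" --pt "0 0 -1 0 0 0 40" --pt "0 0 -1 0 0 0 40" --pt "0 0 0 0 0 0 40"

```text
t: 7.05
ee_pos: [0.5522, 0.1848, 0.0304]
tcp_rot: [0.0, 0.149, 0.989, 0.0]
force: [-3.2, -0.7, 8.4]
grip_width: 0.572
grasp_force: 53.7
```

Contact came at exactly the expected height (0.0304). Releasing and rising.

move_arm --pt "0 0 0 0 0 0 60" --pt "0 0 0 0 0 0 72" --pt "0 0 0 0 0 0 85" --pt "0 0 0 0 0 0 85" --pt "0 0 15 0 0 0 85" --pt "0 0 30 0 0 0 85" --pt "0 0 40 0 0 0 85" --pt "0 0 45 0 0 0 85" --pt "-20 10 40 0 0 0 85" --pt "0 0 0 0 0 0 85"

```text
t: 8.05
ee_pos: [0.5331, 0.1982, 0.2056]
tcp_rot: [0.004, 0.147, 0.989, 0.004]
force: [0.5, 1.1, -0.5]
grip_width: 0.994
grasp_force: 0.0
```

```bash
python3 - <<'E'
from fit import *
s=arm.get_state();print(s["ee_pos"],s["force"],s["grip_width"],s["t"])
b=shot("wrist");t=shot("side")
cv2.imwrite("pics/done.png",np.hstack([cv2.resize(b["frame"],(440,330)),cv2.resize(t["frame"][160:280,210:338],(352,330))])[:,:,::-1])
E
```

```text
[0.53309755 0.1982369  0.20555176] [ 0.49761821  1.09369983 -0.4923614 ] 0.993663823558489 8.05
```

View pics/done.png

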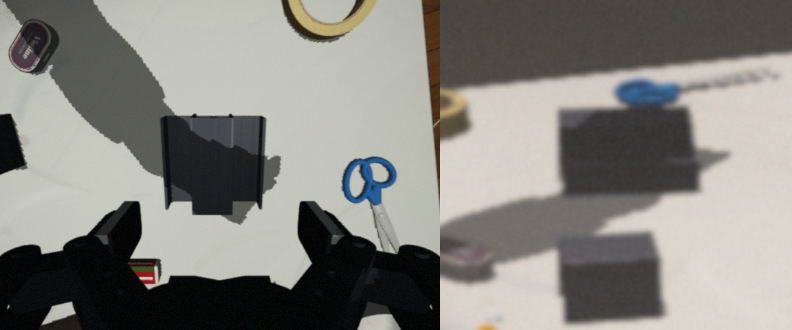

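The channel sits inside the pair, centred across it: the web spans columns 192–233 and the pair 163–265. I'll check the fit along the length numerically.

```bash
python3 - <<'E'
from fit import *
c=shot("wrist");k=640/440
L=px2w(c,np.array([(191,116),(233,116),(233,214),(192,214)])*k,.052)
P=px2w(c,np.array([(162,117),(267,117),(264,208),(167,208)])*k,.030)
for n,Q in(("long",L),("pair",P)):
    print(n,np.round(Q.mean(0),4),[round(float(np.linalg.norm(Q[i]-Q[i-1])),3) for i in range(4)])
d=(L.mean(0)-P.mean(0))[:2];a=-.3
print("along",d@[np.cos(a),np.sin(a)],"across",d@[-np.sin(a),np.cos(a)])
E
```

```text
long [0.5488 0.1816 0.052 ] [0.118, 0.046, 0.118, 0.05]
pair [0.5523 0.1836 0.03  ] [0.117, 0.124, 0.117, 0.126]
along -0.002738225736798606 across -0.002907662460881572
```

Both pieces measure at their known sizes. The offsets are about 3 mm each way and the pair hasn't moved, so I'm handing in.

```bash
python3 -c "
from bench import arm
print(arm.sign_off())"
```

```text
the job is handed in; nothing more can be done
None
```

The long U-channel is nested legs down in the taped pair, about 3 mm off centre both along and across, with the gripper released and clear; the pair is where it was, the arm never touched the short channel or the angle, and the job is handed in.

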